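Clamp a power brick against the sprung stop of a toggle-clamp jig

TASK

Lay the power brick in the channel of the wooden jig, lengthwise between the two rails, and push it along the channel, firmly but without ramming it, until the spring of the end stop clearly pushes back. Then let go of it and push the handle of the toggle clamp down over centre to its end, without leaning hard on it, so that the pad holds the brick down while it still bears against the stop. Leave the other things on the desk where they are.

Things in the scene. Friction and masses are not known exactly. Their poses are not given: they have to be found in the camera images.
- power_brick: black power brick, 45 (x) x 55 (y) x 28 (z) mm, about 0.3 kg, loose on the desk at first; origin at the centre of its underside, z up, its long side along its y
- jig: fixed wooden board 245 x 100 x 12 mm with a channel between two rails on one half and a toggle clamp on the other; origin on the desk under the board's middle line; x runs along the channel from its open end towards stop and clamp, z up. The board reaches from x = -0.130 to +0.115. Rails: 8 mm high (top z = 0.020), from x = -0.124 to -0.001, 51 mm apart inside
- channel_floor (a point): point on the channel floor midway between the rails, jig (-0.085, 0, 0.012), axes as the jig's; a brick laid with its centre here, its 55 mm side along the channel (either way round), is clear of the stop and of the open clamp
- stop_block: block at the channel's end; origin at jig (0.024, 0, 0.012), axes as the jig's. A set screw with a sprung rubber-faced plunger, 19 mm across, sticks out of it towards the open end, 15 mm above the channel floor. How far is not measured: its free face lies between jig x = +0.004 and -0.026
- plunger_axis (a point): point on the plunger's axis at jig (0, 0, 0.027), axes as the jig's. Its spring starts at 1 N, gains 4 N a mm, bottoms after 5 mm: 6 to 12 N on it is a firm push, over 16 N is ramming. Push slowly: it is damped. Sliding the brick takes 1.3 to 3 N besides. Let go, the brick springs back a little, but its friction keeps it bearing on the plunger
- toggle_clamp: steel toggle clamp behind the stop, fixed on the jig (origin at jig (0.040, 0, 0.012), axes as the jig's). Its arm stands steeply up when open (to z = 0.15; the open handle to 0.17) and swings over the channel as the handle goes down; its sprung rubber pad, 18 mm across, then presses on the brick at jig x = -0.035. Over 30 N of the robot on the clamp is too hard
- handle_hinge (a point): axis of the clamp's handle, at jig (0.0874, 0, 0.062); the axis is the jig's y; axes as the jig's
- handle_end (a point): end of the handle, on its centre line, 112 mm from handle_hinge. The handle is straight, a black round grip 18 mm across from 36 mm to 112 mm from the hinge; open, it points up and away from the channel
- clamp_handle (a joint): angle of the handle, rad: 0 open (1.21 above level), grows as it is pushed down; the pad meets the brick near 0.76, the handle is stiffest (about 5 N near its end) near 0.93 and goes over centre at 1.05; then it snaps to its end at 1.13 (0.08 above level) and stays. Before the pad meets the brick it stays where it is left
- calculator: bystander: pocket calculator, 118 x 72 x 14 mm
- tape_roll: bystander: roll of brown tape, 92 x 90 x 48 mm
- glue_stick: bystander: upright glue stick, 26 mm across, 92 mm tall
- eraser: bystander: eraser, 20 x 42 x 13 mm
- mouse_black: bystander: black computer mouse, 112 x 60 x 38 mm
- device_case: bystander: small dark zip case with a rounded outline, 53 x 78 x 34 mm (larger than the power brick)
Mind the look-alikes: they are no part of the job. Leave any red or turquoise look-alike of the power_brick alone.

How it is judged:
By the outcome, as a careful person would: the job done as asked, in the order asked, and still so for the second after the job is handed in, with the robot touching nothing.
It also fails if it takes over 72 s, if anything falls off the work surface, if the arm or the gripper's body presses on something with over 40 N, if the wrist force passes 120 N, or if a joint passes its speed limit or range.

ROBOT

A 6-joint arm with a two-finger parallel gripper is mounted at the origin on a cart in front of the work surface, level with it; the furniture and walls round the work are solid. World frame = base frame: x ahead of the robot, y to its left, z up, the work surface at z = 0. Lengths are in mm, angles in rad, forces in N, time in s.
With the tool pointing down it reaches from about 300 to 775 mm from the base axis. Payload 14.6 kg.
Tool frame: the origin (TCP) lies midway between the tips of the shut fingers; the grasp point (between the pads) lies 19 mm behind it; y points along the fingers, z is the direction in which the jaws open and shut, and the axes are right-handed (so a half turn about y gives the same grasp; the last joint's range is limited). The gripper opens to 94 mm and grips with 3 to 60 N. Pads are 16 mm wide; open, the fingers measure 119 mm over their backs; the gripper's body (75 mm by 177 mm) begins 78 mm behind the grasp point.
Start: joints at [-1.296, 0.3, 1.521, -0, 1.321, -0.067], TCP at [184.344, -518.176, 205.446] pointing down, gripper open.
Joint ranges: [-3.03, 3.03], [-0.79, 2.21], [0.23, 2.52], [-1.04, 4.18], [0, 3.07], [-2.55, 2.55]. Speed limits (rad/s): [2.22, 2.22, 2.57, 3.14, 3.14, 3.14].

INTERFACE

Orientations are given as [roll, pitch, yaw] about the fixed x, y, z axes, in that order (R = Rz(yaw) Ry(pitch) Rx(roll)).
In Python, from cell import manip gives the robot as it stands.
- The arm moves only by the tool play_rows, never from a script. Its argument "series" is a list of rows, each a list of 3 entries, a list of its own where there are three numbers: the shift along the tool's x, y, z in m, then the turn about the tool's y in rad, then the closure, from 0 (fully open) to 1 (shut). In form: [[[dx, dy, dz], twist, grip], ...]. A call has 1 to 20 rows; each row is the pose to reach, as a shift and turn from the pose measured when the call began, along the tool's axes at that moment; what a row does not reach only later rows make up. A row lasts 1/10 s, in which the tool goes at most 50 mm and 8.59 degrees, less where a joint would pass 70% of its speed; a pose out of reach is approached as far as the arm can. A call with a gripper value outside its range is refused whole. The fingers move at their own pace and stop on an object; "squeeze" is the grip in N (left out, the last holds). Time passes only in rows, so rows that repeat a pose let the fingers close. It gives the time, the measured TCP pose, the force and the opening at its end, in the units of the state.
- manip.read_state(): the state, without advancing time (a new reading comes with each control period).
- manip.camera(name): name is "scene" or "top" or "wrist"; returns the picture (480x640x3 uint8, red, green, blue); there is no depth.
- manip.camera_params(name): a dict with "K" (3x3 intrinsics, pixels), "rvec" (rotation vector, rad) and "tvec" (3), from world to camera coordinates, as OpenCV has them. Camera axes: x right, y down, z forward; pixel columns grow to the right and rows downward; lengths in mm; the calibration is good to about 2 mm. The wrist camera is an equidistant fisheye: a pixel r from the principal point sees the ray r / f radians off the axis. A picture is of the moment at which its call begins: read the wrist's pose just before it. camera_params takes no time and is no camera call; for the wrist camera it gives the pose at the moment of the call.
- manip.sign_off(): hands the job in, once; it reports no verdict.
The state is a dict: "clock": time; "joints": joint angles; "qd": joint speeds; "effort": joint torques, N m; "eef_pos": TCP position; "eef_rot": TCP orientation; "wrist_force": force on the tool from outside, world axes, zero at the start; "moment": the same for the moment, N m; "finger_gap": finger opening in mm.
Only numpy, scipy, OpenCV 4.12 (cv2) and the standard library are available. Lean on these libraries where they do the work, as an engineer would, in place of code of your own. Each camera call takes 0.05 s, during which the arm holds its last target. There are 200 camera calls.

## Working session

There is one attempt and no reset: what is moved stays moved. The work goes in short steps, Python scripts to look and compute and a tool call to move; the robot and the scene stay as the last step left them, time stands still between calls to the robot, and variables do not carry over. Pictures are saved under pics/ and viewed, about 8 in all and at most 12, crops included, and the job is handed in when it is done.

Besides the shell and the picture viewer there is one more tool, called after "Call:" as name(argument=value, ...) on one line, values as JSON. play_rows: Moves the arm, as the interface text tells. Its arguments: {"type":"object","properties":{"series":{"type":"array","items":{"type":"array"}},"squeeze":{"type":"number"}},"required":["series"]}

```bash
mkdir -p pics; ls; cat > h.py <<'E'
import numpy as np, cv2
from scipy.spatial.transform import Rotation as R
from cell import manip
def snap(name,fn):
    p=manip.camera_params(name); im=cv2.cvtColor(manip.camera(name),cv2.COLOR_RGB2BGR); cv2.imwrite('pics/'+fn,im); np.save('pics/'+fn+'.npy',p,allow_pickle=True); return im,p
def ray(p,uv,fish=False):
    K=np.array(p['K'],float); uv=np.asarray(uv,float)
    Rm=cv2.Rodrigues(np.array(p['rvec'],float))[0]; t=np.array(p['tvec'],float).ravel()
    d=np.array([(uv[0]-K[0,2])/K[0,0],(uv[1]-K[1,2])/K[1,1]])
    if fish:
        th=np.hypot(*d); v=np.array([*(d/max(th,1e-9)*np.sin(th)),np.cos(th)])
    else: v=np.array([*d,1.])
    return -Rm.T@t, Rm.T@v
def onz(p,uv,z,fish=False):
    c,v=ray(p,uv,fish); return c+v*(z-c[2])/v[2]
def proj(p,X,fish=False):
    K=np.array(p['K'],float);Rm=cv2.Rodrigues(np.array(p['rvec'],float))[0]
    c=Rm@np.asarray(X,float)+np.array(p['tvec'],float).ravel()
    if fish:
        th=np.arctan2(np.hypot(c[0],c[1]),c[2]); d=c[:2]/np.hypot(c[0],c[1])*th
    else: d=c[:2]/c[2]
    return K[:2,:2]@d+K[:2,2]
def load(fn): return np.load('pics/'+fn+'.npy',allow_pickle=True).item()
def tool(dw):  # world shift mm -> tool shift m
    s=manip.read_state(); return R.from_euler('xyz',s['eef_rot']).as_matrix().T@np.asarray(dw)/1000
E
python3 - <<'E'
from h import *
np.set_printoptions(precision=3,suppress=True)
s=manip.read_state(); print(s); print(R.from_euler('xyz',s['eef_rot']).as_matrix())
for n in('top','scene'):
    im,p=snap(n,n+'0.png'); print(n,p['K'],ray(p,(320,240)))
E
```

```text
pics
{'clock': 0.0, 'joints': array([-1.296,  0.3  ,  1.522, -0.   ,  1.321, -0.067]), 'qd': array([ 0.   , -0.   , -0.001, -0.001,  0.001,  0.001]), 'effort': array([  0.002, -53.181, -35.274,   0.071,   0.024,  -0.   ]), 'eef_pos': array([ 184.283, -517.94 ,  204.894]), 'eef_rot': array([-1.572,  0.   , -2.8  ]), 'wrist_force': array([ 0.32 , -0.66 , -0.175]), 'moment': array([-0.036,  0.065, -0.028]), 'finger_gap': 94.16262939933029}
[[-0.942 -0.     0.335]
 [-0.335  0.001 -0.942]
 [-0.    -1.    -0.001]]
top [[589.247   0.    325.462]
 [  0.    589.247 240.876]
 [  0.      0.      1.   ]] (array([ 357.113, -250.78 , 1516.075]), array([ 0.138,  0.012, -0.99 ]))
scene [[618.941   0.    327.735]
 [  0.    618.941 241.684]
 [  0.      0.      1.   ]] (array([-83.655, 903.416, 795.647]), array([ 0.427, -0.777, -0.463]))
```

View pics/top0.png

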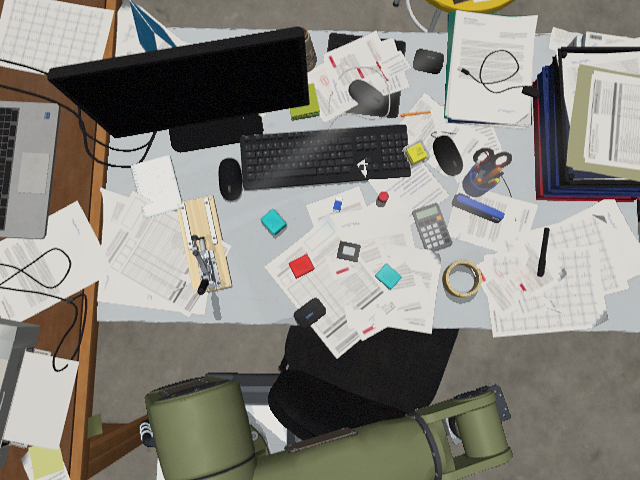

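View pics/scene0.png

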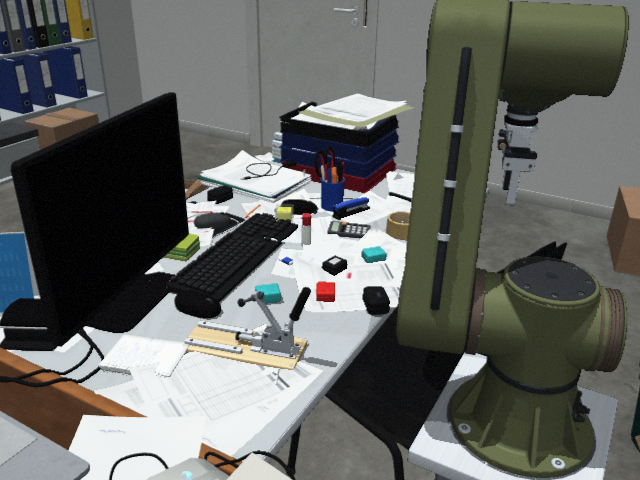

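The top view shows the jig at about (205,245), with its open end at the top, the clamp near (205,265) and the handle end near (202,288). The black brick with a grey label is at (348,250) and the rounded case at (310,312). Both turquoise and red look-alikes are nearby. Next I measure the board and the brick.

```bash
python3 - <<'E'
from h import *
np.set_printoptions(precision=1,suppress=True)
im=cv2.imread('pics/top0.png'); p=load('top0.png')
hsv=cv2.cvtColor(im,cv2.COLOR_BGR2HSV)
m=((hsv[...,0]>10)&(hsv[...,0]<28)&(hsv[...,1]>50)&(hsv[...,2]>120)).astype(np.uint8); r=np.zeros_like(m); r[185:300,165:240]=1; m*=r
m=cv2.morphologyEx(m,cv2.MORPH_OPEN,np.ones((2,2)))
c=np.vstack([q for q in cv2.findContours(m,0,1)[0] if cv2.contourArea(q)>15])
b=cv2.boxPoints(cv2.minAreaRect(c)); print(b); W=np.array([onz(p,q,12) for q in b]); print(W, [np.linalg.norm(W[i]-W[i-1]) for i in range(4)], W.mean(0))
m2=(hsv[...,2]<75).astype(np.uint8); r[:]=0; r[230:272,330:368]=1; m2*=r
c=max(cv2.findContours(m2,0,1)[0],key=cv2.contourArea)
b2=cv2.boxPoints(cv2.minAreaRect(c)); print(b2); V=np.array([onz(p,q,28) for q in b2]); print(V,[np.linalg.norm(V[i]-V[i-1]) for i in range(4)],V.mean(0))
for q in (b,b2): 
    pass
a=cv2.resize(im[180:310,150:260],None,fx=4.4,fy=4.4,interpolation=2); d=cv2.resize(im[220:330,270:340+40],None,fx=3,fy=3,interpolation=2)
o=np.zeros((572,800,3),np.uint8); o[:a.shape[0],:a.shape[1]]=a[:572]; o[:d.shape[0],484:484+d.shape[1]]=d[:,:316]; cv2.imwrite('pics/c1.png',o)
E
```

```text
[[176.3 203.3]
 [214.2 195.8]
 [232.4 287.1]
 [194.5 294.7]]
[[654.7 142.7  12. ]
 [676.9  45.2  12. ]
 [440.6 -12.6  12. ]
 [419.3  82.9  12. ]] [np.float64(242.92459637701907), np.float64(99.9832372913502), np.float64(243.31673632298796), np.float64(97.8808326939342)] [547.9  64.5  12. ]
[[333.4 246.4]
 [344.4 237.4]
 [349.  243. ]
 [338.  252. ]]
[[ 548.7 -267.7   28. ]
 [ 572.4 -295.3   28. ]
 [ 558.2 -307.3   28. ]
 [ 534.6 -279.7   28. ]] [np.float64(18.500356309714572), np.float64(36.41630146019789), np.float64(18.539977154727445), np.float64(36.36833978991981)] [ 553.5 -287.5   28. ]
```

View pics/c1.png

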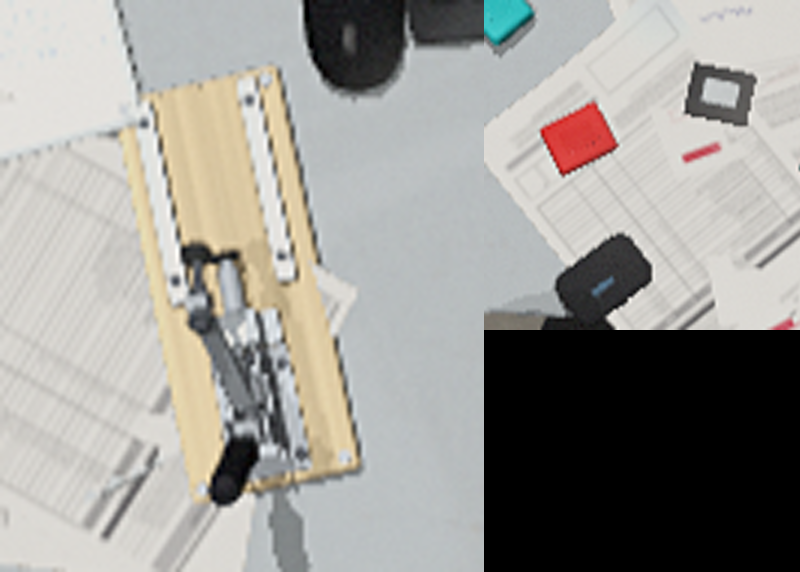

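The board measures 243 x 99 mm and matches the given size. The jig's x axis points back towards the robot. The brick is dark grey with a light label, so I mask it better, check its size and plan the approach.

```bash
python3 - <<'E'
from h import *
np.set_printoptions(precision=3,suppress=True)
im=cv2.imread('pics/top0.png'); p=load('top0.png')
m2=(im.max(2)<125).astype(np.uint8); r=np.zeros_like(m2); r[236:266,332:366]=1; m2*=r
c=max(cv2.findContours(m2,0,1)[0],key=cv2.contourArea)
b2=cv2.boxPoints(cv2.minAreaRect(c)); print(b2); V=np.array([onz(p,q,20) for q in b2]); print([np.linalg.norm(V[i]-V[i-1]) for i in range(4)],V.mean(0)); 
e=V[1]-V[0]; f=V[2]-V[1]; print('angles',np.arctan2(e[1],e[0]),np.arctan2(f[1],f[0]))
o=np.array([540.6,62.7]); ex=np.array([-.9693,-.246]); ey=np.array([.246,-.9693])
for uv,z in (((194.3,236.8),140),((196,251),140),((201,290),165),((202,236.5),140)):
    X=onz(p,uv,z)[:2]-o; print(uv,X@ex,X@ey)
tgt=np.array([V.mean(0)[0],V.mean(0)[1],205]); s=manip.read_state(); print(tgt,tool(tgt-s['eef_pos']))
E
```

```text
[[335.995 257.356]
 [339.61  240.488]
 [360.439 244.951]
 [356.824 261.82 ]]
[np.float64(54.31882730288563), np.float64(44.47919327983256), np.float64(54.53339418051296), np.float64(44.43415653362504)] [ 538.3   -305.898   20.   ]
angles -0.1908663110106666 -1.762499695801039
(194.3, 236.8) -8.997572458780068 2.8556420056060925
(196, 251) 25.00885822188675 0.15274615705008007
(201, 290) 119.92952994401983 -1.6108005562935623
(202, 236.5) -5.610000858719802 20.696435119768577
[ 538.3   -305.898  205.   ] [-0.405  0.    -0.081]
```

Jig frame agrees: the arm and handle lie on y≈0. The brick measures 54.4 x 44.4 mm, with its short axis at -0.191 rad. I move above it with the jaws turned.

Call:
play_rows(series=[[[-0.05, 0, -0.01], -0.13, 0], [[-0.1, 0, -0.02], -0.26, 0], [[-0.15, 0, -0.03], -0.39, 0], [[-0.2, 0, -0.04], -0.52, 0], [[-0.25, 0, -0.05], -0.65, 0], [[-0.3, 0, -0.06], -0.78, 0], [[-0.35, 0, -0.07], -0.91, 0], [[-0.405, 0, -0.081], -1.038, 0], [[-0.405, 0.02, -0.081], -1.038, 0], [[-0.405, 0.04, -0.081], -1.038, 0], [[-0.405, 0.04, -0.081], -1.038, 0], [[-0.405, 0.04, -0.081], -1.038, 0], [[-0.405, 0.04, -0.081], -1.038, 0]])

```text
clock: 1.4
eef_pos: [538.8, -306.5, 166.4]
eef_rot: [-1.57, 0.0, -1.762]
wrist_force: [0.3, 0.1, 0.1]
finger_gap: 94.1
```

```bash
python3 - <<'E'
from h import *
np.set_printoptions(precision=3,suppress=True)
s=manip.read_state(); print(s['eef_pos'],s['eef_rot'],s['joints'],s['clock'])
im,p=snap('wrist','w1.png'); print(p['K'])
o=np.array([538.3,-305.9]);a=np.array([np.cos(-.191),np.sin(-.191)]);b=np.array([-a[1],a[0]])
for i,j in((1,1),(1,-1),(-1,-1),(-1,1)):
    q=proj(p,[*(o+22.5*i*a+27.5*j*b),28],True); print(q); cv2.circle(im,tuple(int(v) for v in q),3,(0,0,255),1)
cv2.imwrite('pics/w1m.png',im)
E
```

```text
[ 538.753 -306.452  166.381] [-1.57   0.    -1.762] [-0.577  0.486  1.355  0.001  1.299 -0.385] 1.4
[[371.648   0.    320.754]
 [  0.    371.648 238.096]
 [  0.      0.      1.   ]]
[345.487 194.694]
[344.414 254.488]
[294.938 254.476]
[293.789 194.698]
```

View pics/w1m.png

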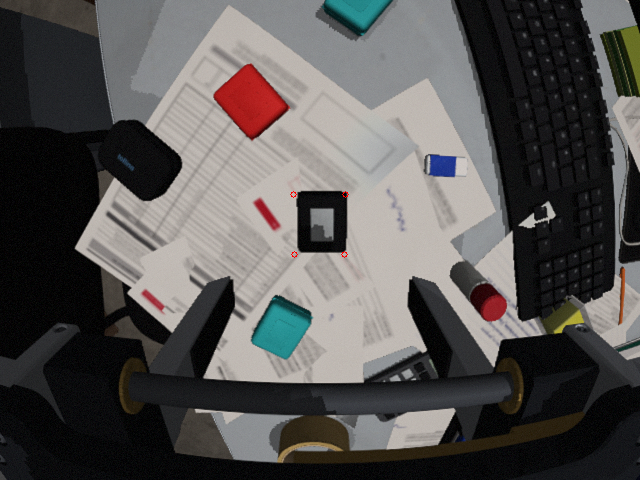

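The picture shows the brick's top at x 298–347, y 192–250. That is about 3 px right of and 3 px above the prediction, so the brick is about 2 mm and 3 mm off. No neighbour is in the way of the fingers. I correct for the offset, descend and grip.

Call:
play_rows(series=[[[-0.003, 0.04, 0.0016], 0, 0], [[-0.003, 0.08, 0.0016], 0, 0], [[-0.003, 0.12, 0.0016], 0, 0], [[-0.003, 0.14, 0.0016], 0, 0], [[-0.003, 0.154, 0.0016], 0, 0], [[-0.003, 0.154, 0.0016], 0, 0], [[-0.003, 0.154, 0.0016], 0, 0.3], [[-0.003, 0.154, 0.0016], 0, 0.5], [[-0.003, 0.154, 0.0016], 0, 0.8], [[-0.003, 0.154, 0.0016], 0, 0.8], [[-0.003, 0.154, 0.0016], 0, 0.8], [[-0.003, 0.154, 0.0016], 0, 0.8], [[-0.003, 0.154, 0.0016], 0, 0.8], [[-0.003, 0.154, 0.0016], 0, 0.8], [[-0.003, 0.154, 0.0016], 0, 0.8]], squeeze=25)

```text
clock: 2.95
eef_pos: [541.0, -303.8, 12.5]
eef_rot: [-1.57, 0.0, -1.763]
wrist_force: [-1.7, 0.2, 3.0]
finger_gap: 44.7
```

The gap is 44.7 mm, so the brick is held. Next I lift it, turn it and carry it over the channel.

Call:
play_rows(series=[[[0, -0.05, 0], 0, 0.8], [[0, -0.1, 0], 0, 0.8], [[0, -0.15, 0], 0, 0.8], [[-0.03, -0.17, 0], 0.1, 0.8], [[-0.07, -0.17, 0], 0.22, 0.8], [[-0.11, -0.17, 0.001], 0.34, 0.8], [[-0.15, -0.17, 0.002], 0.46, 0.8], [[-0.19, -0.17, 0.003], 0.58, 0.8], [[-0.23, -0.17, 0.004], 0.7, 0.8], [[-0.27, -0.17, 0.005], 0.82, 0.8], [[-0.31, -0.17, 0.006], 0.94, 0.8], [[-0.35, -0.17, 0.007], 1.05, 0.8], [[-0.38, -0.17, 0.007], 1.131, 0.8], [[-0.396, -0.17, 0.007], 1.131, 0.8], [[-0.396, -0.17, 0.007], 1.131, 0.8], [[-0.396, -0.17, 0.007], 1.131, 0.8], [[-0.396, -0.17, 0.007], 1.131, 0.8]])

```text
clock: 4.65
eef_pos: [623.1, 82.2, 182.5]
eef_rot: [-1.57, 0.001, -2.894]
wrist_force: [0.5, 0.9, -4.1]
finger_gap: 44.9
```

```bash
python3 - <<'E'
from h import *
np.set_printoptions(precision=3,suppress=True)
s=manip.read_state(); print(s['eef_pos'],s['eef_rot'],s['joints'],s['clock'],s['finger_gap'])
im,p=snap('wrist','w2.png')
o=np.array([540.6,62.7]); ex=np.array([-.9693,-.246]); ey=np.array([.246,-.9693])
for x,y,z in((-124,25.5,20),(-1,25.5,20),(-124,-25.5,20),(-1,-25.5,20),(-130,50,12),(-130,-50,12),(115,50,12),(115,-50,12)):
    q=proj(p,[*(o+x*ex+y*ey),z],True); print((x,y),q); cv2.circle(im,tuple(int(v) for v in q),3,(0,0,255),1)
cv2.imwrite('pics/w2m.png',im)
E
```

```text
[623.073  82.248 182.475] [-1.57   0.001 -2.894] [ 0.073  0.493  1.307 -0.     1.34   1.396] 4.65 44.92425905276666
(-124, 25.5) [346.587 178.509]
(-1, 25.5) [344.137 299.049]
(-124, -25.5) [291.662 178.521]
(-1, -25.5) [294.383 299.001]
(-130, 50) [371.746 171.471]
(-130, -50) [266.639 171.498]
(115, 50) [361.48  382.029]
(115, -50) [277.456 381.899]
```

View pics/w2m.png

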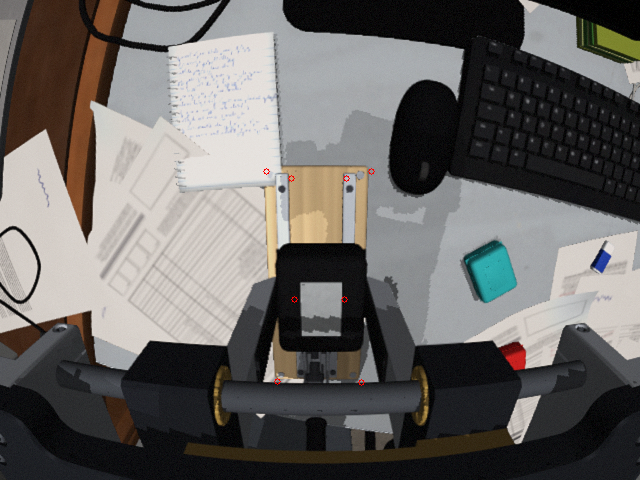

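The wrist view shows the held brick at x 277–366. The rails' inner edges are near x 289 and 343, about 3 px left of the prediction. I measure the edges properly.

```bash
python3 - <<'E'
from h import *
np.set_printoptions(precision=1,suppress=True)
im=cv2.imread('pics/w2.png'); p=load('w2.png')
hsv=cv2.cvtColor(im,cv2.COLOR_BGR2HSV)
wood=((hsv[...,0]>9)&(hsv[...,0]<28)&(hsv[...,1]>55)&(hsv[...,2]>80))
o=np.array([540.6,62.7]); ex=np.array([-.9693,-.246]); ey=np.array([.246,-.9693])
tcp=(np.array([623.07,82.25])-o); print('tcp jig',tcp@ex,tcp@ey)
for v in range(176,242,7):
    w=np.flatnonzero(wood[v,255:380])+255
    mid=w[(w>286)&(w<348)]
    L,Rr=mid.min(),mid.max()
    out=[(onz(p,(u,v),z,True)[:2]-o) for u,z in((w.min()-.5,12),(L-.5,14),(Rr+.5,14),(w.max()+.5,12))]
    print(v,w.min(),L,Rr,w.max(),[ (round(float(q@ex),1),round(float(q@ey),1)) for q in out])
for u in range(275,365,12):
    c=np.flatnonzero(wood[150:200,u]); 
    if len(c): q=onz(p,(u,c.min()+150-.5),12,True)[:2]-o; print(u,c.min()+150,q@ex,q@ey)
a=hsv[255,240:400,2]; 
E
```

```text
tcp jig -84.74747100000002 1.3378050000000092
176 288 288 342 367 [(-125.4, -30.1), (-125.7, -29.9), (-125.6, 22.0), (-125.6, 46.0)]
183 289 289 342 367 [(-118.6, -29.2), (-118.9, -29.1), (-118.9, 22.1), (-118.8, 46.2)]
190 264 289 342 367 [(-112.1, -53.6), (-112.2, -29.2), (-112.1, 22.2), (-112.0, 46.4)]
197 265 289 342 366 [(-105.2, -52.8), (-105.4, -29.3), (-105.4, 22.3), (-105.2, 45.6)]
204 265 289 342 366 [(-98.3, -53.0), (-98.6, -29.4), (-98.5, 22.3), (-98.3, 45.8)]
211 265 289 342 366 [(-91.4, -53.3), (-91.7, -29.6), (-91.7, 22.4), (-91.3, 46.0)]
218 266 289 342 366 [(-84.3, -52.6), (-84.7, -29.7), (-84.7, 22.5), (-84.3, 46.2)]
225 266 290 341 366 [(-77.2, -52.8), (-77.7, -28.9), (-77.7, 21.7), (-77.3, 46.4)]
232 266 290 341 365 [(-70.1, -53.1), (-70.6, -29.1), (-70.6, 21.8), (-70.1, 45.6)]
239 266 290 341 365 [(-62.9, -53.4), (-63.5, -29.2), (-63.5, 21.9), (-62.9, 45.9)]
275 186 -116.35679028480561 -42.263417147102444
287 166 -135.47896529115698 -30.398403457197542
299 166 -135.37069210892795 -19.021711111998062
311 166 -135.31055260810558 -7.686999795540284
323 166 -135.29824260429092 3.6285849484282933
335 166 -135.33369066005062 14.947742659790226
347 166 -135.41705717266768 26.29320186357253
359 166 -135.5487363173492 37.687904472081925
```

Wrist view: the channel runs parallel to the jaws' frame, but its centre is 4.8 mm off the TCP sideways. I correct, descend partway and look again.

Call:
play_rows(series=[[[-0.005, 0.03, -0.0048], 0, 0.8], [[-0.005, 0.06, -0.0048], 0, 0.8], [[-0.005, 0.09, -0.0048], 0, 0.8], [[-0.005, 0.112, -0.0048], 0, 0.8], [[-0.005, 0.112, -0.0048], 0, 0.8], [[-0.005, 0.112, -0.0048], 0, 0.8], [[-0.005, 0.112, -0.0048], 0, 0.8]])

```text
clock: 5.4
eef_pos: [627.8, 87.9, 72.5]
eef_rot: [-1.57, 0.004, -2.894]
wrist_force: [-0.1, 0.5, -4.1]
finger_gap: 44.8
```

```bash
python3 - <<'E'
from h import *
np.set_printoptions(precision=1,suppress=True)
s=manip.read_state(); print(s['eef_pos'],s['eef_rot'],s['finger_gap'])
im,p=snap('wrist','w3.png')
hsv=cv2.cvtColor(im,cv2.COLOR_BGR2HSV)
wood=((hsv[...,0]>9)&(hsv[...,0]<28)&(hsv[...,1]>55)&(hsv[...,2]>60))
T=s['eef_pos'][:2]; ex=np.array([-.9693,-.246]); ey=np.array([.246,-.9693])
for v in range(80,240,12):
    w=np.flatnonzero(wood[v,240:400])+240
    if len(w)<8: continue
    mid=w[(w>280)&(w<355)]
    out=[onz(p,(u,v),12,True)[:2]-T for u in(w.min()-.5,mid.min()-.5,mid.max()+.5,w.max()+.5)]
    print(v,w.min(),mid.min(),mid.max(),w.max(),[ (round(float(q@ex),1),round(float(q@ey),1)) for q in out])
E
```

```text
[627.8  87.9  72.5] [-1.6  0.  -2.9] 44.79268075958962
200 271 281 354 393 [(-38.7, -33.0), (-38.6, -26.3), (-38.6, 22.6), (-38.8, 48.9)]
212 281 281 354 393 [(-30.5, -26.5), (-30.5, -26.5), (-30.5, 22.8), (-30.6, 49.3)]
224 247 281 354 392 [(-22.3, -50.1), (-22.2, -26.7), (-22.2, 23.0), (-22.3, 49.0)]
236 248 282 354 391 [(-13.8, -49.8), (-13.8, -26.3), (-13.8, 23.2), (-13.8, 48.7)]
```

View pics/w3.png

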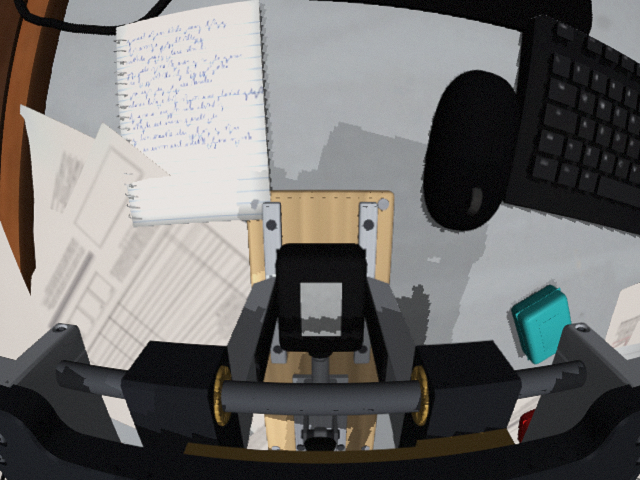

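The rail inner edges are at x≈281 and 360, and the board spans 248–391, so the held brick (277–366) is centred to about 0.5 mm. The board's end is at row 191, which puts the TCP at jig x ≈ -85. I lower the brick.

Call:
play_rows(series=[[[0, 0.015, -0.0006], 0, 0.8], [[0, 0.03, -0.0006], 0, 0.8], [[0, 0.04, -0.0006], 0, 0.8], [[0, 0.044, -0.0006], 0, 0.8], [[0, 0.046, -0.0006], 0, 0.8], [[0, 0.047, -0.0006], 0, 0.8], [[0, 0.0475, -0.0006], 0, 0.8], [[0, 0.0475, -0.0006], 0, 0.8]])

```text
clock: 6.25
eef_pos: [627.9, 88.6, 25.2]
eef_rot: [-1.57, 0.004, -2.894]
wrist_force: [-0.9, 0.3, -3.1]
finger_gap: 45.1
```

Call:
play_rows(series=[[[0, 0.0005, 0], 0, 0.8], [[0, 0.001, 0], 0, 0.8], [[0, 0.001, 0], 0, 0.8]])

```text
clock: 6.55
eef_pos: [628.1, 88.6, 24.5]
eef_rot: [-1.57, 0.005, -2.894]
wrist_force: [1.1, 0.1, -1.5]
finger_gap: 44.9
```

The support force is growing, so the brick is seated. I open, rise, back off behind the brick with the fingers shut, and look.

Call:
play_rows(series=[[[0, 0, 0], 0, 0.5], [[0, 0, 0], 0, 0.3], [[0, 0, 0], 0, 0.3], [[0, 0, 0], 0, 0.3], [[0, -0.02, 0], 0, 0.3], [[0, -0.05, 0], 0, 0.3], [[-0.02, -0.06, 0], 0, 0.3], [[-0.05, -0.06, 0], 0, 0.8], [[-0.056, -0.06, 0], 0, 1], [[-0.056, -0.06, 0], 0, 1], [[-0.056, -0.06, 0], 0, 1], [[-0.056, -0.06, 0], 0, 1], [[-0.056, -0.06, 0], 0, 1]])

```text
clock: 7.85
eef_pos: [681.7, 102.1, 85.0]
eef_rot: [-1.57, 0.005, -2.894]
wrist_force: [-1.3, 0.4, -0.1]
finger_gap: 21.2
```

```bash
python3 - <<'E'
from h import *
np.set_printoptions(precision=2,suppress=True)
s=manip.read_state(); print(s['eef_pos'],s['eef_rot'],s['finger_gap'],s['wrist_force'])
im,p=snap('wrist','w4.png')
E
```

```text
[681.71 102.14  84.97] [-1.57  0.   -2.89] 21.18885918941656 [-1.34  0.4  -0.08]
```

View pics/w4.png

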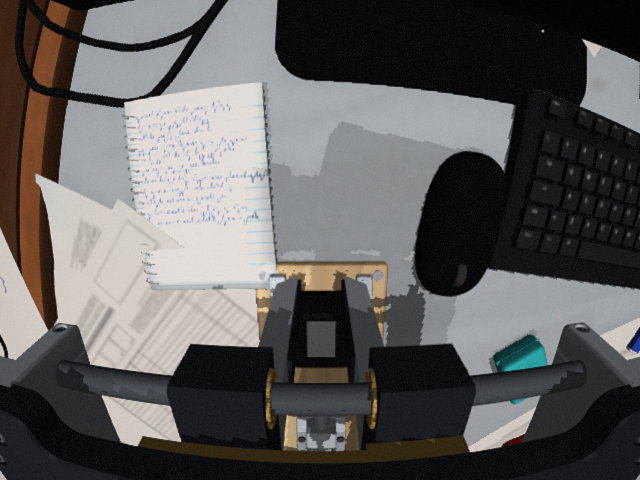

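The brick lies straight in the channel between the still-closing fingers. I finish closing, lower behind it and approach.

Call:
play_rows(series=[[[0, 0, 0], 0, 1], [[0, 0, 0], 0, 1], [[0, 0, 0], 0, 1], [[0, 0.03, 0], 0, 1], [[0, 0.055, 0], 0, 1], [[0, 0.065, 0], 0, 1], [[0, 0.065, 0], 0, 1], [[0.005, 0.065, 0], 0, 1], [[0.01, 0.065, 0], 0, 1], [[0.012, 0.065, 0], 0, 1], [[0.012, 0.065, 0], 0, 1], [[0.012, 0.065, 0], 0, 1]])

```text
clock: 9.1
eef_pos: [670.7, 99.3, 20.4]
eef_rot: [-1.57, 0.005, -2.894]
wrist_force: [0.0, 0.5, -0.3]
finger_gap: 0.4
```

Call:
play_rows(series=[[[0.002, 0, 0], 0, 1], [[0.004, 0, 0], 0, 1], [[0.006, 0, 0], 0, 1], [[0.008, 0, 0], 0, 1], [[0.01, 0, 0], 0, 1], [[0.012, 0, 0], 0, 1], [[0.014, 0, 0], 0, 1], [[0.016, 0, 0], 0, 1], [[0.018, 0, 0], 0, 1], [[0.02, 0, 0], 0, 1], [[0.022, 0, 0], 0, 1], [[0.024, 0, 0], 0, 1], [[0.026, 0, 0], 0, 1], [[0.028, 0, 0], 0, 1], [[0.03, 0, 0], 0, 1]])

```text
clock: 10.6
eef_pos: [641.5, 91.9, 20.4]
eef_rot: [-1.57, 0.006, -2.894]
wrist_force: [2.9, 0.6, 0.3]
finger_gap: 0.5
```

Sliding takes about 2.9 N. From here I go in smaller steps.

Call:
play_rows(series=[[[0.001, 0, 0], 0, 1], [[0.002, 0, 0], 0, 1], [[0.003, 0, 0], 0, 1], [[0.004, 0, 0], 0, 1], [[0.004, 0, 0], 0, 1]])

```text
clock: 11.1
eef_pos: [637.5, 90.8, 20.4]
eef_rot: [-1.57, 0.005, -2.894]
wrist_force: [0.9, 1.2, 0.7]
finger_gap: 0.7
```

Call:
play_rows(series=[[[0.0005, 0, 0], 0, 1], [[0.001, 0, 0], 0, 1], [[0.0015, 0, 0], 0, 1], [[0.002, 0, 0], 0, 1], [[0.002, 0, 0], 0, 1]])

```text
clock: 11.6
eef_pos: [635.5, 90.4, 20.4]
eef_rot: [-1.57, 0.005, -2.894]
wrist_force: [2.6, 1.2, 0.6]
finger_gap: 0.7
```

Call:
play_rows(series=[[[0.0005, 0, 0], 0, 1], [[0.001, 0, 0], 0, 1], [[0.0015, 0, 0], 0, 1], [[0.002, 0, 0], 0, 1], [[0.002, 0, 0], 0, 1]])

```text
clock: 12.1
eef_pos: [633.5, 89.9, 20.4]
eef_rot: [-1.57, 0.005, -2.894]
wrist_force: [1.2, 1.0, 1.3]
finger_gap: 0.6
```

Call:
play_rows(series=[[[0.0005, 0, 0], 0, 1], [[0.001, 0, 0], 0, 1], [[0.0015, 0, 0], 0, 1], [[0.0015, 0, 0], 0, 1]])

```text
clock: 12.5
eef_pos: [632.0, 89.5, 20.4]
eef_rot: [-1.57, 0.005, -2.894]
wrist_force: [1.9, 0.4, 1.5]
finger_gap: 0.4
```

Call:
play_rows(series=[[[0.0005, 0, 0], 0, 1], [[0.001, 0, 0], 0, 1], [[0.0015, 0, 0], 0, 1], [[0.0015, 0, 0], 0, 1]])

```text
clock: 12.9
eef_pos: [630.4, 89.1, 20.3]
eef_rot: [-1.57, 0.005, -2.894]
wrist_force: [2.2, -0.7, 0.5]
finger_gap: 0.4
```

Call:
play_rows(series=[[[0.0005, 0, 0], 0, 1], [[0.001, 0, 0], 0, 1], [[0.0015, 0, 0], 0, 1], [[0.0015, 0, 0], 0, 1]])

```text
clock: 13.3
eef_pos: [629.1, 88.7, 20.4]
eef_rot: [-1.57, 0.005, -2.895]
wrist_force: [4.1, 1.5, 0.1]
finger_gap: 0.4
```

Call:
play_rows(series=[[[0.0005, 0, 0], 0, 1], [[0.001, 0, 0], 0, 1], [[0.0015, 0, 0], 0, 1], [[0.0015, 0, 0], 0, 1]])

```text
clock: 13.7
eef_pos: [628.0, 88.5, 20.6]
eef_rot: [-1.57, 0.007, -2.894]
wrist_force: [6.5, 2.2, -0.6]
finger_gap: 0.2
```

The spring is pushing back: the force rose from 4.3 to 6.9 N. I add a little more, slowly.

Call:
play_rows(series=[[[0.0003, 0, 0], 0, 1], [[0.0006, 0, 0], 0, 1], [[0.0009, 0, 0], 0, 1], [[0.0012, 0, 0], 0, 1], [[0.0012, 0, 0], 0, 1], [[0.0012, 0, 0], 0, 1]])

```text
clock: 14.3
eef_pos: [627.6, 88.3, 20.9]
eef_rot: [-1.569, 0.009, -2.894]
wrist_force: [7.8, 2.3, -1.0]
finger_gap: 0.6
```

Call:
play_rows(series=[[[0.0004, 0, 0], 0, 1], [[0.0008, 0, 0], 0, 1], [[0.0012, 0, 0], 0, 1], [[0.0016, 0, 0], 0, 1], [[0.0016, 0, 0], 0, 1], [[0.0016, 0, 0], 0, 1]])

```text
clock: 14.9
eef_pos: [627.0, 88.2, 21.2]
eef_rot: [-1.569, 0.012, -2.895]
wrist_force: [9.4, 2.8, -2.3]
finger_gap: 0.7
```

Call:
play_rows(series=[[[0.0004, 0, 0], 0, 1], [[0.0008, 0, 0], 0, 1], [[0.0012, 0, 0], 0, 1], [[0.0014, 0, 0], 0, 1], [[0.0014, 0, 0], 0, 1], [[0.0014, 0, 0], 0, 1]])

```text
clock: 15.5
eef_pos: [626.8, 88.1, 21.6]
eef_rot: [-1.569, 0.015, -2.895]
wrist_force: [9.7, 1.9, -2.5]
finger_gap: 0.6
```

The push force is steady near 10 N, i.e. 7–8.5 N on the plunger. I let go by backing off slowly, rise, and go over the clamp for a look.

Call:
play_rows(series=[[[-0.001, 0, 0], 0, 1], [[-0.002, 0, 0], 0, 1], [[-0.004, 0, 0], 0, 1], [[-0.008, 0, 0], 0, 1], [[-0.015, 0, 0], 0, 1], [[-0.015, -0.04, 0], 0, 1], [[-0.015, -0.08, 0], 0, 1], [[-0.015, -0.12, 0], 0, 1], [[-0.015, -0.16, 0], 0, 1], [[-0.015, -0.2, 0], 0, 1], [[0.02, -0.205, 0], 0, 1], [[0.06, -0.205, 0], 0, 1], [[0.1, -0.205, 0], 0, 1], [[0.13, -0.205, 0], 0, 1], [[0.13, -0.205, 0], 0, 1], [[0.13, -0.205, 0], 0, 1], [[0.13, -0.205, 0], 0, 1]])

```text
clock: 17.2
eef_pos: [498.6, 56.1, 224.8]
eef_rot: [-1.569, 0.015, -2.894]
wrist_force: [-0.8, -0.4, -0.5]
finger_gap: 0.5
```

```bash
python3 - <<'E'
from h import *
np.set_printoptions(precision=2,suppress=True)
s=manip.read_state(); print(s['eef_pos'],s['eef_rot'],s['wrist_force'],s['joints'])
im,p=snap('wrist','w5.png')
np.save('pics/s5.npy',s['eef_pos'])
im2,p2=snap('scene','s5.png')
ex=np.array([-.9693,-.246]); ey=np.array([.246,-.9693])
for o,col in((np.array([540.6,62.7]),(0,0,255)),(np.array([545.6,67.7]),(255,0,255))):
    for x,y,z in((126.9,0,166.8),(100,0,96),(0,25.5,20),(0,-25.5,20),(-130,-50,12),(115,50,12),(-130,50,12),(115,-50,12)):
        for I,P,f in((im,p,1),(im2,p2,0)):
            q=proj(P,[*(o+x*ex+y*ey),z],f); cv2.circle(I,tuple(int(v) for v in q),2,col,1)
cv2.imwrite('pics/m5.png',np.hstack([im[60:,80:480],cv2.resize(im2[280:385,170:270+50],None,fx=2.6,fy=4,interpolation=2)[:420,:400]]))
E
```

```text
[498.59  56.08 224.78] [-1.57  0.01 -2.89] [-0.85 -0.37 -0.46] [0.04 0.17 1.64 0.   1.32 1.36]
```

View pics/m5.png

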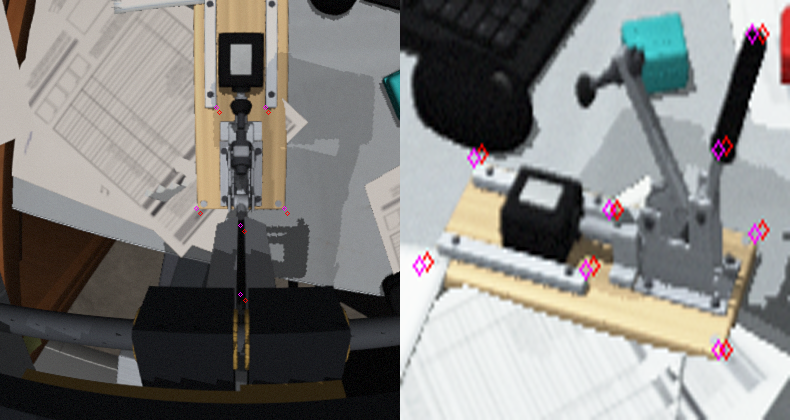

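The brick is straight in the channel against the plunger, at (241,60) in the left half. The wrist-based jig frame (magenta) fits the rail ends and board edge well. The handle stands open at (750,90) in the right half. I move in behind the handle.

Call:
play_rows(series=[[[0.02, 0, 0], 0, 1], [[0.04, 0, 0], 0, 1], [[0.04, 0.02, 0], 0, 1], [[0.04, 0.045, 0], 0, 1], [[0.04, 0.065, 0], 0, 1], [[0.04, 0.065, 0], 0, 1], [[0.04, 0.065, 0], 0, 1]])

```text
clock: 18.0
eef_pos: [461.0, 46.5, 159.2]
eef_rot: [-1.569, 0.014, -2.894]
wrist_force: [-0.7, -0.3, 0.8]
finger_gap: 0.5
```

Call:
play_rows(series=[[[0.009, 0.001, 0], 0, 1], [[0.014, 0.002, 0], 0, 1], [[0.0184, 0.0023, 0], 0, 1], [[0.023, 0.004, 0], 0, 1], [[0.028, 0.0055, 0], 0, 1], [[0.0323, 0.0073, 0], 0, 1], [[0.0366, 0.0095, 0], 0, 1], [[0.041, 0.0118, 0], 0, 1], [[0.0452, 0.0143, 0], 0, 1], [[0.0452, 0.0143, 0], 0, 1]])

```text
clock: 19.0
eef_pos: [416.7, 35.4, 143.9]
eef_rot: [-1.569, 0.013, -2.894]
wrist_force: [-0.4, -0.3, -0.4]
finger_gap: 0.7
```

Call:
play_rows(series=[[[0.004, 0.0025, 0], 0, 1], [[0.0077, 0.005, 0], 0, 1], [[0.0113, 0.0079, 0], 0, 1], [[0.0148, 0.0112, 0], 0, 1], [[0.0183, 0.0148, 0], 0, 1], [[0.0217, 0.0184, 0], 0, 1], [[0.0247, 0.0222, 0], 0, 1], [[0.0276, 0.0262, 0], 0, 1], [[0.0276, 0.0262, 0], 0, 1]])

```text
clock: 19.9
eef_pos: [389.7, 28.6, 116.8]
eef_rot: [-1.57, 0.012, -2.894]
wrist_force: [-0.1, 0.5, 0.3]
finger_gap: 0.3
```

```bash
python3 - <<'E'
from h import *
s=manip.read_state(); print(s['eef_pos'],s['wrist_force'])
im,p=snap('scene','s6.png'); cv2.imwrite('pics/s6c.png',cv2.resize(im[250:400,160:360],None,fx=3,fy=3,interpolation=2))
E
```

```text
[389.7422149   28.59855232 116.76567511] [-0.09567152  0.48397835  0.27036271]
```

View pics/s6c.png

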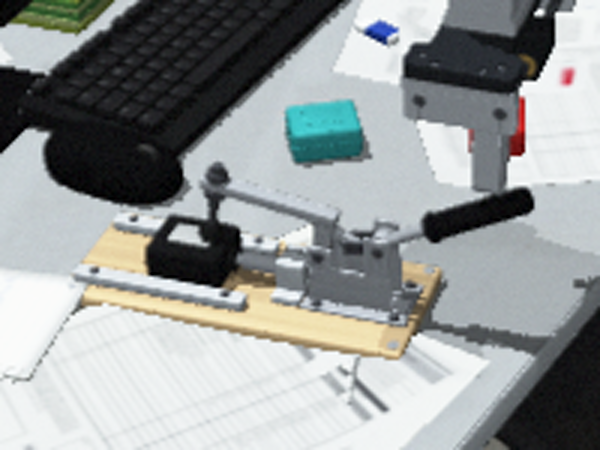

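The picture shows the finger on the handle near its end (about (490,190)). The arm is lowered with the pad just above the brick. I continue with force checks.

Call:
play_rows(series=[[[0.0025, 0.0037, 0], 0, 1], [[0.005, 0.0075, 0], 0, 1], [[0.0072, 0.0118, 0], 0, 1], [[0.0093, 0.0163, 0], 0, 1], [[0.0093, 0.0163, 0], 0, 1]])

```text
clock: 20.45
eef_pos: [381.1, 26.3, 100.3]
eef_rot: [-1.57, 0.012, -2.894]
wrist_force: [0.7, 0.5, 1.8]
finger_gap: 0.5
```

Call:
play_rows(series=[[[0.0017, 0.0045, 0], 0, 1], [[0.0034, 0.009, 0], 0, 1], [[0.0034, 0.009, 0], 0, 1]])

```text
clock: 20.75
eef_pos: [377.7, 25.5, 91.0]
eef_rot: [-1.57, 0.012, -2.895]
wrist_force: [1.7, 0.4, 0.7]
finger_gap: 0.4
```

Call:
play_rows(series=[[[0.0008, 0.0025, 0], 0, 1], [[0.0015, 0.005, 0], 0, 1], [[0.0015, 0.005, 0], 0, 1]])

```text
clock: 21.05
eef_pos: [375.9, 25.1, 85.6]
eef_rot: [-1.57, 0.011, -2.895]
wrist_force: [0.5, -0.0, 0.8]
finger_gap: 0.4
```

Call:
play_rows(series=[[[0.0006, 0.0025, 0], 0, 1], [[0.001, 0.0045, 0], 0, 1], [[0.001, 0.0045, 0], 0, 1], [[0.001, 0.0045, 0], 0, 1]])

```text
clock: 21.45
eef_pos: [374.9, 24.9, 81.0]
eef_rot: [-1.57, 0.011, -2.895]
wrist_force: [0.6, -0.1, -0.3]
finger_gap: 0.6
```

Call:
play_rows(series=[[[0, 0.001, 0], 0, 1], [[0, 0.002, 0], 0, 1], [[0, 0.003, 0], 0, 1], [[0, 0.003, 0], 0, 1]])

```text
clock: 21.85
eef_pos: [375.0, 24.9, 78.2]
eef_rot: [-1.57, 0.011, -2.894]
wrist_force: [-2.3, -0.4, 7.4]
finger_gap: 0.5
```

```bash
python3 - <<'E'
from h import *
s=manip.read_state(); print(s['eef_pos'],s['wrist_force'])
im,p=snap('scene','s7.png'); cv2.imwrite('pics/s7c.png',cv2.resize(im[250:400,160:360],None,fx=4,fy=4,interpolation=2))
E
```

```text
[374.99462208  24.85738334  78.19239971] [-2.31259125 -0.39971808  7.38529387]
```

View pics/s7c.png

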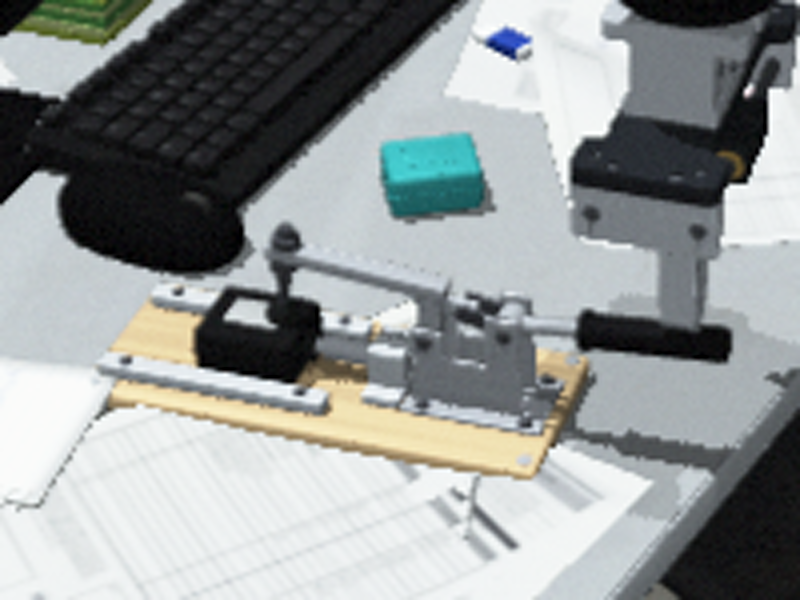

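The handle is almost level at (655,335), the pad is on the brick, and a 7 N stop force at z 78 matches the handle's end. I lift off and check that it holds.

Call:
play_rows(series=[[[0, -0.005, 0], 0, 1], [[0, -0.03, 0], 0, 1], [[0, -0.07, 0], 0, 1], [[0, -0.11, 0], 0, 1], [[0, -0.15, 0], 0, 1], [[0, -0.15, 0], 0, 1], [[0, -0.15, 0], 0, 1], [[0, -0.15, 0], 0, 1]])

```text
clock: 22.7
eef_pos: [372.9, 24.6, 227.1]
eef_rot: [-1.57, 0.009, -2.895]
wrist_force: [0.6, -0.4, -0.3]
finger_gap: 0.9
```

```bash
python3 - <<'E'
from h import *
s=manip.read_state(); print(s['eef_pos'],s['wrist_force'],s['qd'])
im,p=snap('scene','s8.png'); w,_=snap('wrist','w8.png')
a=cv2.resize(im[280:385,190:323],None,fx=3,fy=3,interpolation=2)
cv2.imwrite('pics/s8c.png',np.hstack([a,w[:315,140:500]]))
E
```

```text
[372.91921593  24.6037949  227.13324288] [ 0.59913259 -0.41918489 -0.34397456] [-0.00121233  0.00777655  0.00142047 -0.00061649  0.00274909 -0.00049594]
```

View pics/s8c.png

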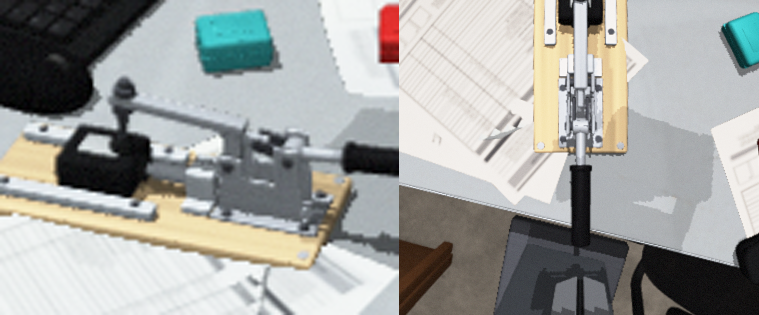

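The handle stays down, the pad presses on the brick, and the brick still bears on the plunger. The robot is clear of everything, so I hand in.

```bash
python3 -c "
from cell import manip
print(manip.sign_off())"
```

```text
the job is handed in; nothing more can be done
None
```

The job is handed in: the brick is clamped in the jig and bears against the stop. It finished at about 23 s on the robot's clock.

- **Placing:** I gripped the brick across its 45 mm sides and laid it lengthwise between the rails.
- **Pushing:** With shut fingers I pushed it slowly until the spring answered. The reading rose from about 2 N of sliding to about 10 N, so I estimate 7–8.5 N on the plunger. I then backed off.
- **Clamping:** I pushed the handle down over centre to its end. The highest reading was about 7.7 N, at the end stop.

**Last checks:** With the robot clear, the pictures show the handle staying down, the pad on the brick and the brick against the plunger. I did not touch or move anything else.

**Disagreements:**
- The top-camera and wrist-camera positions of the jig differed by about 5 mm in both x and y. I used the wrist's, and the rails and the handle's end height agreed with it.
- The force near the handle's stiff point read about 2 N, less than the 5 N given.
- During the push the force rose about 2.5 N a mm, against the plunger's stated 4 N a mm. I did not find out why.

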